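Seat and clamp the bench block in the toggle fixture

ROBOT

A 6-joint arm with a two-finger parallel gripper is mounted at the origin on a cart in front of the work surface, level with it; the furniture and walls round the work are solid. World frame = base frame: x ahead of the robot, y to its left, z up, the work surface at z = 0. Lengths are in mm, angles in rad, forces in N, time in s.
With the tool pointing down it reaches from about 350 to 975 mm from the base axis. Payload 7.1 kg.
Tool frame: the origin (TCP) lies midway between the tips of the shut fingers; the grasp point (between the pads) lies 19 mm behind it; z points along the fingers, x is the direction in which the jaws open and shut, and the axes are right-handed (so a half turn about z gives the same grasp; the last joint's range is limited). The gripper opens to 88 mm and grips with 3 to 60 N. Pads are 20 mm wide; open, the fingers measure 115 mm over their backs; the gripper's body (75 mm by 178 mm) begins 61 mm behind the grasp point.
Start: joints at [-1.312, 0.423, 1.63, -0, 1.089, -0.019], TCP at [171.419, -601.016, 222.675] pointing down, gripper open.
Joint ranges: [-3, 3], [-0.9, 2.11], [0.09, 2.58], [-1.31, 4.45], [0.11, 2.69], [-2.54, 2.54]. Speed limits (rad/s): [2.39, 2.39, 3.01, 3.14, 3.14, 3.14].

INTERFACE

Orientations are given as a rotation vector (axis times angle).
In Python, from workcell import telemetry, imaging, ticket gives the robot as it stands.
- The arm moves only by the tool jog_arm, never from a script. Its arguments are lists of equal length, an entry for each row: "travel": the shift along the world's x, y, z in units of 400 mm (1.0 is 400 mm), a list of three; "dr": the turn, a rotation vector about the world's x, y, z in units of 90 degrees (1.0 is 90 degrees), a list of three. In form: {"travel": [[tx, ty, tz], ...], "dr": [[wx, wy, wz], ...]}. A call has exactly 10 rows; each row is the pose to reach, as a shift and turn from the pose measured when the call began; what a row does not reach only later rows make up. A row lasts 1/10 s, in which the tool goes at most 50 mm and 8.59 degrees, less where a joint would pass 70% of its speed; a pose out of reach is approached as far as the arm can. A call with a number of a shift or a turn outside -1 to 1 is refused whole. A call with a gripper value outside its range is refused whole. "hand" is the opening, from -1 (shut) to 1 (fully open), set as the call begins (left out, the last holds). The fingers move at their own pace and stop on an object; the grip force is fixed at half the most. Time passes only in rows, so rows that repeat a pose let the fingers close, or fill a call up. It gives the time, the measured TCP pose, the force and the opening at its end, in the units of the state.
- telemetry.get_obs(): the state, without advancing time (a new reading comes with each control period).
- imaging.get_image(name): name is "scene" or "top"; returns a dict with "pixels" (384x512x3 uint8, red, green, blue), "range_z" (384x512 float32, mm along the optical axis (not along the pixel's ray), 0 where there is no reading), "fx", "fy", "cx", "cy" (pixels), "extrinsics" (4x4, takes a point from world to camera coordinates). Camera axes: x right, y down, z forward; pixel columns grow to the right and rows downward; lengths in mm; the calibration is good to about 2 mm. A picture is of the moment at which its call begins.
- ticket.close_job(): hands the job in, once; it reports no verdict.
The state is a dict: "t": time; "qpos": joint angles; "qvel": joint speeds; "joint_torque": joint torques, N m; "ee_pos": TCP position; "orientation": TCP orientation; "ft_force": force on the tool from outside, world axes, zero at the start; "moment": the same for the moment, N m; "width": finger opening in mm.
Only numpy, scipy, OpenCV 4.12 (cv2) and the standard library are available. Lean on these libraries where they do the work, as an engineer would, in place of code of your own. Each camera call takes 0.05 s, during which the arm holds its last target. There are 200 camera calls.

TASK

The steel bench block has to be held fast in the plywood clamping fixture before it can be hammered on. Push it with the fingertips along the board, without lifting it, until it lies fully home against both steel stops while the toggle clamp is still open; then push the clamp's lever over and down past its dead point until it snaps into lock with the clamp's foot pressing on the block, and take the hand away. Leave the other things on the bench where they are.

Things in the scene. Friction and masses are not known exactly. Their poses are not given: they have to be found in the camera images.
- fixture: plywood board 160 x 222 x 12 mm, screwed to the bench, with two steel stops and a toggle clamp. Origin: on the bench (the board's underside), right below the centre of the block when that is fully home; z up. Board from x -102 to +58 and y -117 to +105 mm, top at z = 12 mm. The block goes home along +x (far stop) and -y (right stop). The clamp stands at the -y end, behind the right stop
- far_stop (a point): middle of the top edge of the far stop's face, a steel bar along the fixture's y (78 mm long) that rises 10 mm above the board: x +37.5, y +4, z 22 mm of the fixture. The block's far side rests against it when home
- right_stop (a point): middle of the top edge of the right stop's face, a steel bar along the fixture's x (66 mm long) that rises 10 mm above the board: x -1, y -37.5, z 22 mm of the fixture. The block's right side rests against it when home
- clamp_arm_hinge (a point): pivot of the clamp's hold-down arm, x +10, y -63.5, z 46 mm of the fixture. Steel cheeks 24 mm wide overall stand round the clamp's pivots, from y -54 to -112 mm, up to z 74 mm. While open the arm stands up steeply from here, over y -20 to -80 mm and x -1 to +21 mm, up to 115 mm high; locked, its foot stands on the block at x +10, y -19 mm
- bench_block: loose square steel plate 75 x 75 x 18 mm, about 0.8 kg (varies), lying flat on the board, at the start turned up to 0.3 rad from the fixture and its centre 12 to 40 mm short of home along each axis. Origin: centre of its underside; z up; x and y along its sides. Fully home its origin is at x 0, y 0, z 12 mm of the fixture
- clamp_lever (a joint): angle of the clamp's lever, rad. 0: open, handle 1.60 above level; grows as the handle is pushed over to the fixture's -y side and down (elevation = 1.60 - value). Starts at 0 to 0.25, stays there by friction (0.07 N m); past 0.7 it may sink of itself until the foot meets the block at about 1.0. Then it takes up to 7 N at the grip, nil at the dead point 1.36; past that it drives itself to its stop, 1.50: locked
- clamp_foot (a joint): how far the clamp's sprung rubber foot (17 mm across) is pushed up its spindle, m: 0 when it touches nothing, about 0.0025 when locked down on the block, at most 0.009
- foot_face (a point): middle of the underside of the clamp's sprung rubber foot; up in the air beside the raised arm while open; locked, it stands on the block's top, 30 mm above the bench
- lever_hinge (a point): the lever's pivot, at x +10, y -100.7, z +64.8 mm of the fixture; the lever turns about the fixture's x axis. The bare steel part of the lever (12 mm wide) reaches from here to 50 mm
- lever_grip (a point): point on the axis of the lever's round black rubber grip (16 mm thick, from 56 to 124 mm from the pivot, with round ends), 105 mm from the pivot; the place to push
- tea_glass: glass mug with tea, 92 mm high, 75 mm wide, standing to the right; to be left alone. Origin under its centre
- chasing_hammer: hammer with a wooden handle, 250 mm long, lying to the right; to be left alone
- burr_box: box of burrs 60 x 104 x 66 mm behind the clamp; to be left alone
- punch_1: steel punch 62 x 8 mm lying on the bench right of the board; to be left alone
- punch_2: steel punch 68 x 8 mm lying on the bench right of the board; to be left alone
- wax_lump: lump of wax 28 x 34 x 16 mm on the bench right of the board, under the lever's swing; to be left alone
There are look-alikes about, which are no part of the job. What is shaped like the bench_block but black or turquoise is not meant.

How it is judged (in metres and radians):
On the way, in this order (a step that is already met when the one before it is completed fails the run):
1. the block lies home against both stops while the clamp is still open (x of bench_block in the frame of fixture between -0.0035 and 0.0035 m and y of bench_block in the frame of fixture between -0.0035 and 0.0035 m and angle between the x axis of bench_block and the x axis of fixture, either way round below 0.06 rad and value of joint clamp_lever below 0.9 rad), for 0.2 s.
2. the lever is past its dead point, locked, with the foot pressing on the block (value of joint clamp_lever above 1.44 rad and value of joint clamp_foot above 0.001 m), for 0.2 s.
At the end, for the whole second after the job is handed in: The block lies flat and still on the board within 3.5 mm of fully home (fixture x and y) and square to it within 0.06 rad; the lever is locked (value above 1.44) with the foot pushed up by more than 1 mm on the block (all of step 2 and x of bench_block in the frame of fixture between -0.0035 and 0.0035 m and y of bench_block in the frame of fixture between -0.0035 and 0.0035 m and angle between the x axis of bench_block and the x axis of fixture, either way round below 0.06 rad and height (world z) of bench_block below 0.0135 m and linear speed of bench_block below 0.01 m/s); the robot touches nothing.
It fails at once if the block is lifted or tipped off the board (height (world z) of bench_block above 0.019 m or angle between bench_block's own z axis and vertical above 0.15 rad).
It fails at once if one of the other things on the bench is moved more than 20 mm (distance of any of tea_glass, chasing_hammer, burr_box, punch_1, punch_2, wax_lump from where it was at the start of the episode above 0.02 m).
It also fails if it takes over 72 s, if anything falls off the work surface, if the arm or the gripper's body presses on something with over 40 N, if the wrist force passes 120 N, or if a joint passes its speed limit or range.

## Working session

There is one attempt and no reset: what is moved stays moved. The work goes in short steps, Python scripts to look and compute and a tool call to move; the robot and the scene stay as the last step left them, time stands still between calls to the robot, and variables do not carry over. Pictures are saved under pics/ and viewed, about 8 in all and at most 12, crops included, and the job is handed in when it is done.

Besides the shell and the picture viewer there is one more tool, called as name(argument=value, ...), one argument or row to a line, values as JSON. jog_arm: Moves the arm, as the interface text tells. Its arguments: {"type":"object","properties":{"travel":{"type":"array"},"dr":{"type":"array"},"hand":{"type":"number"}},"required":["travel","dr"]}

```bash
mkdir -p pics; ls; cat > h.py <<'E'
import numpy as np, cv2
from workcell import telemetry, imaging, ticket
def grab(n):
    d=imaging.get_image(n); np.savez('%s.npz'%n,**{k:np.array(v) for k,v in d.items()}); return d
def load(n): return dict(np.load('%s.npz'%n))
def save(d,f,roi=None,s=1):
    im=d['pixels'][:,:,::-1]
    if roi: im=im[roi[1]:roi[3],roi[0]:roi[2]]
    cv2.imwrite('pics/'+f,cv2.resize(im,None,fx=s,fy=s,interpolation=cv2.INTER_CUBIC))
def px2w(d,u,v,z=None):
    T=np.linalg.inv(d['extrinsics']); r=np.array([(u-d['cx'])/d['fx'],(v-d['cy'])/d['fy'],1.])
    if z is None: k=np.median(d['range_z'][int(v)-1:int(v)+2,int(u)-1:int(u)+2])
    else: k=(z-T[2,3])/(T[:3,:3]@r)[2]
    return T[:3,:3]@(r*k)+T[:3,3]
def w2px(d,p):
    c=d['extrinsics'][:3,:3]@np.array(p,float)+d['extrinsics'][:3,3]
    return d['fx']*c[0]/c[2]+d['cx'],d['fy']*c[1]/c[2]+d['cy']
E
python3 - <<'E'
from h import *
for n in('scene','top'):
    d=grab(n); save(d,n+'0.png',s=1.5); print(n,d['fx'],np.linalg.inv(d['extrinsics']).round(2))
print(telemetry.get_obs())
E
```

```text
pics
scene 472.6145914512465 [[-7.6000e-01 -2.8000e-01  5.9000e-01 -2.6684e+02]
 [-6.5000e-01  3.0000e-01 -7.0000e-01  9.5129e+02]
 [ 1.0000e-02 -9.1000e-01 -4.1000e-01  6.9645e+02]
 [ 0.0000e+00  0.0000e+00  0.0000e+00  1.0000e+00]]
top 382.2102218534216 [[-3.00000e-02 -1.00000e+00  6.00000e-02  4.72600e+02]
 [-1.00000e+00  3.00000e-02 -2.00000e-02 -2.51500e+01]
 [ 2.00000e-02 -6.00000e-02 -1.00000e+00  1.35799e+03]
 [ 0.00000e+00  0.00000e+00  0.00000e+00  1.00000e+00]]
{'t': 0.1, 'qpos': array([-1.31200279e+00,  4.23767796e-01,  1.63062060e+00, -2.19815453e-06,
        1.08860451e+00, -1.89973455e-02]), 'qvel': array([ 1.06881847e-04, -8.78217658e-04, -4.03040888e-03, -1.13535631e-03,
       -3.78845758e-04,  2.02348799e-06]), 'joint_torque': array([ 2.12037362e-04, -5.45612383e+01, -2.74325448e+01,  6.45276485e-02,
        1.87561742e-02, -2.46568897e-05]), 'ee_pos': array([ 171.28949556, -600.53687032,  221.97456914]), 'orientation': array([-2.50691659e+00,  1.89196950e+00,  1.73156603e-03]), 'ft_force': array([ 0.06278756, -1.07188881,  0.04558323]), 'moment': array([ 0.00774518, -0.04835973, -0.03009636]), 'width': 87.97281723338199}
```

View pics/scene0.png

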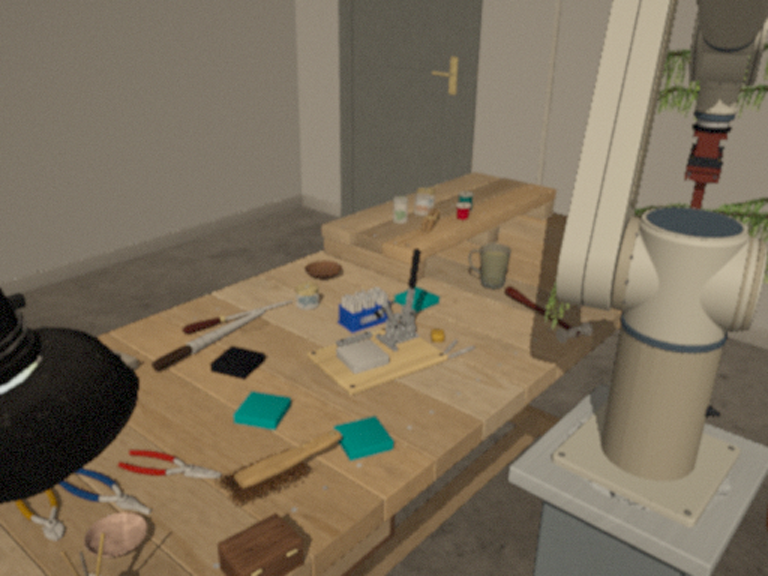

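View pics/top0.png

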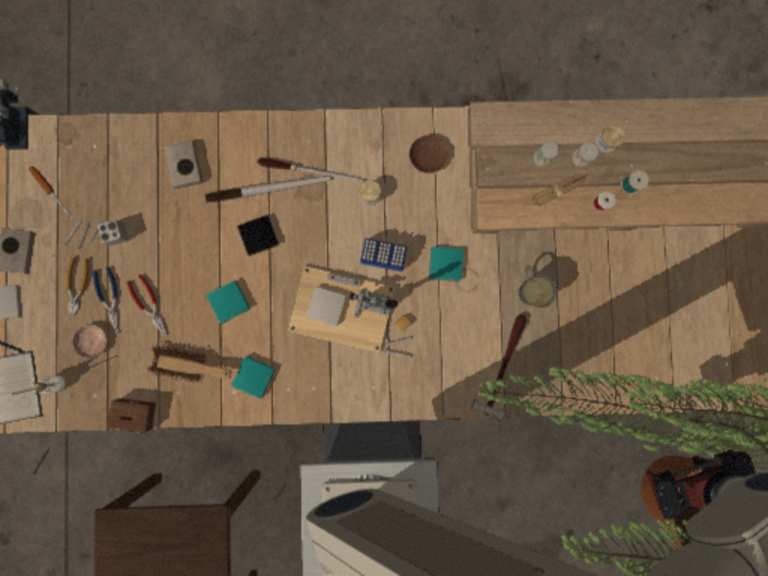

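The scene shows the board with the grey steel plate on it at about (360,352) and the clamp at (400,325). The top view shows the board at about (340,307), the plate at (327,304) and the clamp at (375,300). The other square plates are one black, at (258,235), and three turquoise, at (228,301), (252,376) and (446,263). The grey one on the board is the block. I'll enlarge it to confirm.

```bash
python3 - <<'E'
from h import *
d=load('top'); save(d,'top1.png',(185,150,285,240),8)
d=load('scene'); save(d,'scene1.png',(200,155,330,265),6)
E
```

```text
(no output)
```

View pics/top1.png

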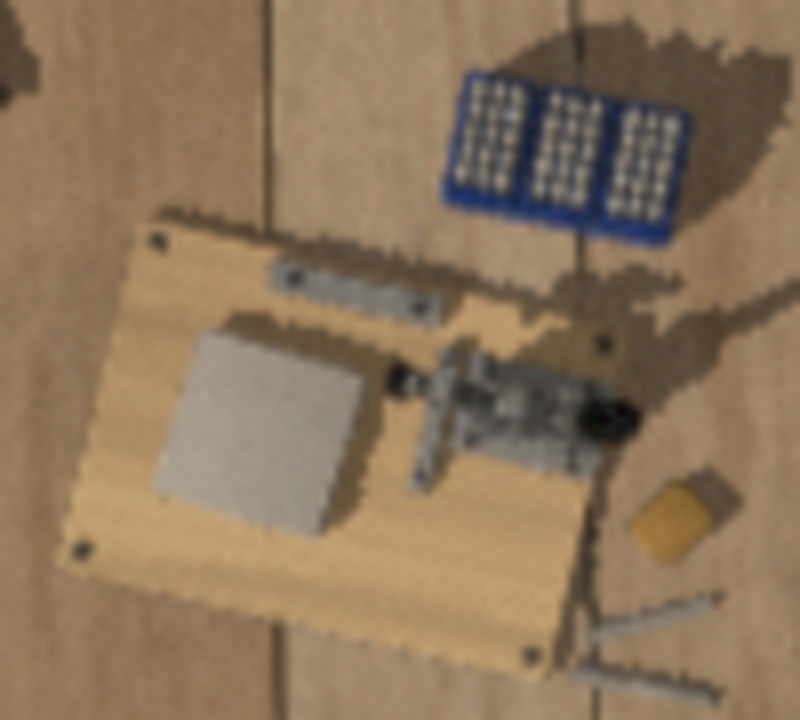

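View pics/scene1.png

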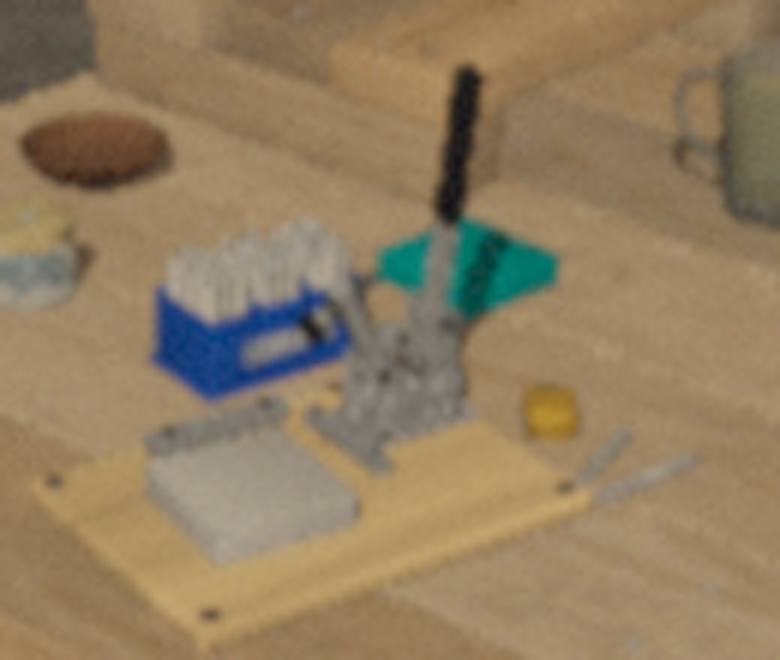

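The grey plate has top corners at about (207,330), (364,378), (320,535) and (157,488) in the 8x crop. The board, both stops and the upright lever with its black grip at (610,418) are clear, so the block is confirmed. Next I'll compute poses.

```bash
cat >> h.py <<'E'
from scipy.optimize import least_squares
def fitpose(P,L):  # world pts P (n,2), local L (n,2) -> x,y,yaw
    P=np.array(P);L=np.array(L,float)
    f=lambda q:(np.c_[np.cos(q[2])*L[:,0]-np.sin(q[2])*L[:,1],np.sin(q[2])*L[:,0]+np.cos(q[2])*L[:,1]]+q[:2]-P).ravel()
    r=least_squares(f,[*P.mean(0),-.2]); return r.x,f(r.x).reshape(-1,2)
def crop(d,pts,o,s,z): return [px2w(d,(u+.5)/s-.5+o[0],(v+.5)/s-.5+o[1],z)[:2] for u,v in pts]
E
python3 - <<'E'
from h import *
d=load('top'); s=load('scene')
P=crop(d,[(143,220),(62,572),(548,680)],(185,150),8,12); q,r=fitpose(P,[(58,105),(-102,105),(-102,-117)]); print('fix top',q,r.round(1).tolist())
P=crop(d,[(207,330),(364,378),(320,535),(157,488)],(185,150),8,30); b,r=fitpose(P,[(37.5,37.5),(37.5,-37.5),(-37.5,-37.5),(-37.5,37.5)]); print('blk',b,r.round(1).tolist())
P=crop(s,[(35,488),(203,642),(592,500)],(200,155),6,12); q2,r=fitpose(P,[(58,105),(-102,105),(-102,-117)]); print('fix scene',q2,r.round(1).tolist())
P=crop(s,[(148,470),(222,560),(357,497)],(200,155),6,30); b2,r=fitpose(P,[(37.5,37.5),(-37.5,37.5),(-37.5,-37.5)]); print('blk scene',b2,r.round(1).tolist())
def loc(q,p):
    c,s_=np.cos(q[2]),np.sin(q[2]);dd=np.array(p[:2])-q[:2];return np.array([c*dd[0]+s_*dd[1],-s_*dd[0]+c*dd[1]])
print(loc(q,b),b[2]-q[2],loc(q2,b2),b2[2]-q2[2])
# stops: edges at z 22
print([loc(q,p).round(1).tolist() for p in crop(d,[(270,287),(434,324),(445,345),(415,488)],(185,150),8,22)])
# point clouds
for n,D in(('top',d),('scene',s)):
    v,u=np.mgrid[0:384,0:512]; T=np.linalg.inv(D['extrinsics']); z=D['range_z']
    C=np.stack([(u-D['cx'])/D['fx']*z,(v-D['cy'])/D['fy']*z,z],-1).reshape(-1,3); W=C@T[:3,:3].T+T[:3,3]
    W=W[(z.ravel()>0)]; c,s_=np.cos(q[2]),np.sin(q[2]); dd=W[:,:2]-q[:2]; L=np.c_[dd@[c,s_],dd@[-s_,c],W[:,2]]
    m=(abs(L[:,0]-10)<30)&(L[:,1]>-180)&(L[:,1]<-50)&(L[:,2]>120)&(L[:,2]<230); print(n,m.sum()); 
    for h in range(120,220,20):
        k=L[m&(L[:,2]>h)&(L[:,2]<=h+20)]; print(h,k.mean(0).round(1) if len(k) else 0)
    k=L[(abs(L[:,0]-20)<60)&(L[:,1]>-115)&(L[:,1]<0)&(L[:,2]>60)&(L[:,2]<120)]
    print(k.min(0) if len(k) else 0)
E
```

```text
fix top [ 5.30164819e+02  5.24842032e+01 -2.47408416e-01] [[1.3, 0.7], [-0.0, 1.6], [-1.3, -2.3]]
blk [ 5.15070800e+02  8.74879592e+01 -3.13347551e-01] [[2.0, 1.2], [1.6, -2.6], [-2.3, -0.0], [-1.4, 1.4]]
fix scene [ 5.25806902e+02  5.82760614e+01 -2.57914876e-01] [[3.2, 2.4], [-0.4, -0.7], [-2.8, -1.7]]
blk scene [ 5.06922448e+02  9.74291968e+01 -2.83984533e-01] [[-1.8, 6.4], [7.0, -8.6], [-5.2, 2.2]]
[-23.20655535  30.24149705] -0.06593913540575624 [-28.2464229   33.04134081] -0.026069656120268125
[[39.7, 41.9], [39.6, -31.7], [31.7, -38.4], [-32.1, -39.4]]
top 41
120 [   8.8 -104.1  131.6]
140 [   7.1 -105.   150.6]
160 [   8.6 -110.1  172.1]
180 [   8.6 -116.1  192.3]
200 0
[  -3.73887257 -105.3729828    60.70181777]
scene 141
120 [   6.1 -104.6  130.5]
140 [   6.2 -106.7  150.4]
160 [   6.4 -110.   170.2]
180 [   6.9 -112.6  188.8]
200 0
[  -4.98994049 -110.73130127   60.08502699]
```

jog_arm(
  travel=[
    [0.02,0.05,0.05],
    [0.07,0.15,0.1],
    [0.12,0.25,0.1],
    [0.17,0.35,0.1],
    [0.22,0.46,0.1],
    [0.28,0.57,0.1],
    [0.34,0.68,0.1],
    [0.39,0.79,0.1],
    [0.44,0.89,0.1],
    [0.5,1.0,0.1],
  ],
  dr=[
    [0,0,0.05],
    [0,0,0.1],
    [0,0,0.17],
    [0,0,0.24],
    [0,0,0.31],
    [0,0,0.38],
    [0,0,0.45],
    [0,0,0.52],
    [0,0,0.59],
    [0,0,0.666],
  ],
  hand=-0.2,
)

```text
t: 1.1
ee_pos: [371.4, -199.0, 262.0]
orientation: [-3.118, 0.38, 0.002]
ft_force: [1.0, -1.0, -0.2]
width: 35.0
```

jog_arm(
  travel=[
    [0.03,0.06,0],
    [0.08,0.16,0],
    [0.12,0.27,0],
    [0.17,0.38,0],
    [0.22,0.49,0],
    [0.27,0.6,0],
    [0.32,0.71,0],
    [0.37,0.82,0],
    [0.4,0.885,-0.05],
    [0.4,0.885,-0.15],
  ],
  dr=[
    [0,0,0],
    [0,0,0],
    [0,0,0],
    [0,0,0],
    [0,0,0],
    [0,0,0],
    [0,0,0],
    [0,0,0],
    [0,0,0],
    [0,0,0],
  ],
)

```text
t: 2.1
ee_pos: [535.0, 159.1, 203.7]
orientation: [-3.116, 0.375, -0.009]
ft_force: [0.4, -0.8, 0.0]
width: 34.9
```

jog_arm(
  travel=[
    [0,0,-0.1],
    [0,0,-0.2],
    [0,0,-0.3],
    [0,0,-0.38],
    [0,0,-0.42],
    [0,0,-0.44],
    [0,0,-0.455],
    [0,0,-0.455],
    [0,0,-0.455],
    [0,0,-0.455],
  ],
  dr=[
    [0,0,0],
    [0,0,0],
    [0,0,0],
    [0,0,0],
    [0,0,0],
    [0,0,0],
    [0,0,0],
    [0,0,0],
    [0,0,0],
    [0,0,0],
  ],
)

```text
t: 3.1
ee_pos: [535.7, 159.3, 22.7]
orientation: [-3.115, 0.375, -0.012]
ft_force: [0.7, -0.1, 1.0]
width: 35.3
```

jog_arm(
  travel=[
    [0,0,-0.012],
    [-0.004,-0.016,-0.012],
    [-0.008,-0.032,-0.012],
    [-0.012,-0.046,-0.012],
    [-0.0145,-0.058,-0.012],
    [-0.0175,-0.07,-0.012],
    [-0.02,-0.08,-0.012],
    [-0.0225,-0.09,-0.012],
    [-0.025,-0.1,-0.012],
    [-0.0275,-0.109,-0.012],
  ],
  dr=[
    [0,0,-0.004],
    [0,0,-0.004],
    [0,0,-0.004],
    [0,0,-0.004],
    [0,0,-0.004],
    [0,0,-0.004],
    [0,0,-0.004],
    [0,0,-0.004],
    [0,0,-0.004],
    [0,0,-0.004],
  ],
)

```text
t: 4.1
ee_pos: [525.0, 115.4, 17.9]
orientation: [-3.114, 0.384, -0.013]
ft_force: [1.6, 3.9, -3.0]
width: 34.8
```

```bash
python3 - <<'E'
from h import *
o=telemetry.get_obs(); print(o['ee_pos'],o['ft_force'],o['moment'])
d=grab('top'); s=grab('scene')
a=cv2.resize(d['pixels'][150:240,185:285],None,fx=6,fy=6,interpolation=2)[:,:,::-1]
save(s,'scene2.png',(190,130,320,265),4.4)
cv2.imwrite('pics/top2.png',a)
b=cv2.imread('pics/scene2.png'); H=max(len(a),len(b)); c=np.zeros((H,a.shape[1]+b.shape[1],3),np.uint8); c[:len(a),:a.shape[1]]=a; c[:len(b),a.shape[1]:]=b; cv2.imwrite('pics/both2.png',cv2.resize(c,None,fx=.66,fy=.66,interpolation=cv2.INTER_AREA)); print(c.shape)
E
```

```text
[524.95456861 115.44922166  17.90510136] [ 1.61277086  3.89785976 -2.95728082] [ 0.69335244 -0.27571144  0.01511042]
(594, 1172, 3)
```

Contact has been made at about 4 N. I'll carry on along fixture -y.

jog_arm(
  travel=[
    [-0.001,-0.004,0],
    [-0.002,-0.008,0],
    [-0.003,-0.012,0],
    [-0.004,-0.016,0],
    [-0.005,-0.019,0],
    [-0.0055,-0.022,0],
    [-0.006,-0.024,0],
    [-0.0065,-0.026,0],
    [-0.007,-0.0275,0],
    [-0.007,-0.0275,0],
  ],
  dr=[
    [0,0,0],
    [0,0,0],
    [0,0,0],
    [0,0,0],
    [0,0,0],
    [0,0,0],
    [0,0,0],
    [0,0,0],
    [0,0,0],
    [0,0,0],
  ],
)

```text
t: 5.2
ee_pos: [523.2, 106.3, 18.3]
orientation: [-3.11, 0.388, -0.016]
ft_force: [3.0, 20.0, -2.2]
width: 35.1
```

jog_arm(
  travel=[
    [-0.0005,-0.002,0],
    [-0.001,-0.004,0],
    [-0.0015,-0.006,0],
    [-0.002,-0.008,0],
    [-0.002,-0.008,0],
    [-0.002,-0.008,0],
    [-0.002,-0.008,0],
    [-0.002,-0.008,0],
    [-0.002,-0.008,0],
    [-0.002,-0.008,0],
  ],
  dr=[
    [0,0,0],
    [0,0,0],
    [0,0,0],
    [0,0,0],
    [0,0,0],
    [0,0,0],
    [0,0,0],
    [0,0,0],
    [0,0,0],
    [0,0,0],
  ],
)

```text
t: 6.2
ee_pos: [523.5, 106.2, 18.8]
orientation: [-3.106, 0.391, -0.019]
ft_force: [1.7, 24.7, -1.4]
width: 35.1
```

jog_arm(
  travel=[
    [0.01,0.04,0],
    [0.018,0.075,0.02],
    [0.018,0.075,0.1],
    [0.0,0.06,0.2],
    [-0.05,0.03,0.2],
    [-0.1,0,0.2],
    [-0.15,-0.03,0.2],
    [-0.19,-0.06,0.2],
    [-0.215,-0.078,0.2],
    [-0.215,-0.078,0.2],
  ],
  dr=[
    [0,0,0],
    [0,0,0.05],
    [0,0,0.14],
    [0,0,0.23],
    [0,0,0.32],
    [0,0,0.41],
    [0,0,0.5],
    [0,0,0.59],
    [0,0,0.68],
    [0,0,0.77],
  ],
)

```text
t: 7.2
ee_pos: [434.8, 73.5, 98.6]
orientation: [-2.768, -1.449, 0.0]
ft_force: [0.0, 0.1, -0.5]
width: 34.9
```

```bash
python3 - <<'E'
from h import *
from scipy.spatial.transform import Rotation as R
o=telemetry.get_obs(); print(o['ee_pos'],o['ft_force'],o['qpos'].round(2)); M=R.from_rotvec(o['orientation']).as_matrix(); print(M.round(3),np.arctan2(M[1,0],M[0,0]))
d=grab('top'); save(d,'top3.png',(185,150,285,240),8)
E
```

```text
[434.79842734  73.50641751  98.56675897] [ 0.01254529  0.12192272 -0.49799355] [ 0.13  0.37  2.11  0.03  0.67 -0.85]
[[ 0.57   0.822 -0.008]
 [ 0.822 -0.57   0.015]
 [ 0.008 -0.015 -1.   ]] 0.9644272998488795
```

View pics/top3.png

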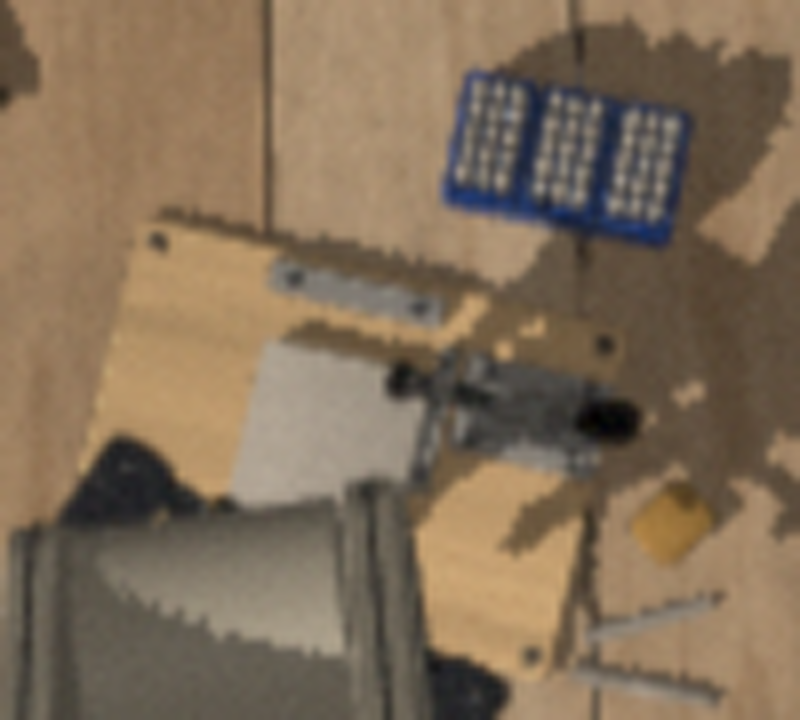

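jog_arm(
  travel=[
    [0,0,0],
    [0,0,0],
    [0,0,0],
    [0,0,-0.04],
    [0,0,-0.08],
    [0,0,-0.12],
    [0,0,-0.14],
    [0,0,-0.15],
    [0,0,-0.15],
    [0,0,-0.15],
  ],
  dr=[
    [0,0,0.07],
    [0,0,0.14],
    [0,0,0.2],
    [0,0,0.229],
    [0,0,0.229],
    [0,0,0.229],
    [0,0,0.229],
    [0,0,0.229],
    [0,0,0.229],
    [0,0,0.229],
  ],
)

```text
t: 8.25
ee_pos: [436.2, 73.9, 39.1]
orientation: [-2.459, -1.93, 0.002]
ft_force: [0.3, 0.0, 0.1]
width: 35.1
```

jog_arm(
  travel=[
    [0,0,0],
    [0,0,-0.01],
    [0,0,-0.03],
    [0,0,-0.045],
    [0,0,-0.05],
    [0.01,-0.0025,-0.05],
    [0.02,-0.005,-0.05],
    [0.03,-0.0075,-0.05],
    [0.04,-0.01,-0.05],
    [0.05,-0.0125,-0.05],
  ],
  dr=[
    [-0.01,-0.04,0],
    [-0.02,-0.08,0],
    [-0.0233,-0.0926,0],
    [-0.0233,-0.0926,0],
    [-0.0233,-0.0926,0],
    [-0.0233,-0.0926,0],
    [-0.0233,-0.0926,0],
    [-0.0233,-0.0926,0],
    [-0.0233,-0.0926,0],
    [-0.0233,-0.0926,0],
  ],
)

```text
t: 9.25
ee_pos: [456.8, 68.7, 19.3]
orientation: [2.388, 1.875, 0.138]
ft_force: [0.0, 0.4, 0.4]
width: 35.1
```

```bash
cat >> h.py <<'E'
from scipy.spatial.transform import Rotation as R
F=np.array([531.5,51.5]); YAW=-.247
def st():
    o=telemetry.get_obs(); M=R.from_rotvec(o['orientation']).as_matrix(); c,s=np.cos(YAW),np.sin(YAW); d=o['ee_pos'][:2]-F
    print('t',o['t'],'tcp',o['ee_pos'].round(1),'local',(c*d[0]+s*d[1]).round(1),(-s*d[0]+c*d[1]).round(1),'yaw',np.arctan2(M[1,0],M[0,0]).round(3),'z',M[:,2].round(3),'f',o['ft_force'].round(1),o['moment'].round(2))
E
python3 -c "from h import *;st()"
```

```text
t 9.25 tcp [456.8  68.7  19.3] local -76.6 -1.6 yaw 1.332 z [ 0.134 -0.025 -0.991] f [0.  0.4 0.4] [ 0.03 -0.06 -0.  ]
```

jog_arm(
  travel=[
    [0.007,-0.0018,0],
    [0.014,-0.0035,0],
    [0.021,-0.0053,0],
    [0.028,-0.007,0],
    [0.034,-0.0086,0],
    [0.04,-0.01,0],
    [0.046,-0.0116,0],
    [0.051,-0.0129,0],
    [0.055,-0.0139,0],
    [0.058,-0.0147,0],
  ],
  dr=[
    [0,0,0],
    [0,0,-0.005],
    [0,0,-0.005],
    [0,0,-0.005],
    [0,0,-0.005],
    [0,0,-0.005],
    [0,0,-0.005],
    [0,0,-0.005],
    [0,0,-0.005],
    [0,0,-0.005],
  ],
)

```text
t: 10.25
ee_pos: [477.1, 62.5, 18.4]
orientation: [2.397, 1.867, 0.129]
ft_force: [-6.7, 1.7, 1.6]
width: 35.2
```

jog_arm(
  travel=[
    [0.002,-0.0005,0],
    [0.004,-0.001,0],
    [0.006,-0.0015,0],
    [0.008,-0.002,0],
    [0.01,-0.0025,0],
    [0.01,-0.0025,0],
    [0.01,-0.0025,0],
    [0.01,-0.0025,0],
    [0.01,-0.0025,0],
    [0.01,-0.0025,0],
  ],
  dr=[
    [0,0,0],
    [0,0,0],
    [0,0,0],
    [0,0,0],
    [0,0,0],
    [0,0,0],
    [0,0,0],
    [0,0,0],
    [0,0,0],
    [0,0,0],
  ],
)

```text
t: 11.25
ee_pos: [478.3, 61.4, 17.9]
orientation: [2.399, 1.869, 0.123]
ft_force: [-9.9, 4.5, 6.2]
width: 35.0
```

```bash
python3 -c "from h import *;st()"
```

```text
t 11.25 tcp [478.3  61.4  17.9] local -54.1 -3.4 yaw 1.324 z [ 0.123 -0.027 -0.992] f [-9.9  4.5  6.2] [0.75 1.29 0.2 ]
```

jog_arm(
  travel=[
    [0.003,-0.0005,0.001],
    [0.006,-0.001,0.002],
    [0.009,-0.0015,0.002],
    [0.012,-0.002,0.002],
    [0.015,-0.003,0.002],
    [0.018,-0.004,0.002],
    [0.02,-0.0045,0.002],
    [0.02,-0.0045,0.002],
    [0.02,-0.0045,0.002],
    [0.02,-0.0045,0.002],
  ],
  dr=[
    [0,0,0],
    [0,0,0],
    [0,0,0],
    [0,0,0],
    [0,0,0],
    [0,0,0],
    [0,0,0],
    [0,0,0],
    [0,0,0],
    [0,0,0],
  ],
)

```text
t: 12.25
ee_pos: [481.2, 60.1, 17.9]
orientation: [2.404, 1.872, 0.112]
ft_force: [-15.8, 12.1, 12.1]
width: 34.9
```

```bash
python3 - <<'E'
from h import *
st(); s=grab('scene'); save(s,'scene4.png',(200,155,330,265),6)
E
```

```text
t 12.25 tcp [481.2  60.1  17.9] local -50.9 -3.9 yaw 1.324 z [ 0.114 -0.028 -0.993] f [-15.8  12.1  12.1] [2.07 2.3  0.25]
```

View pics/scene4.png

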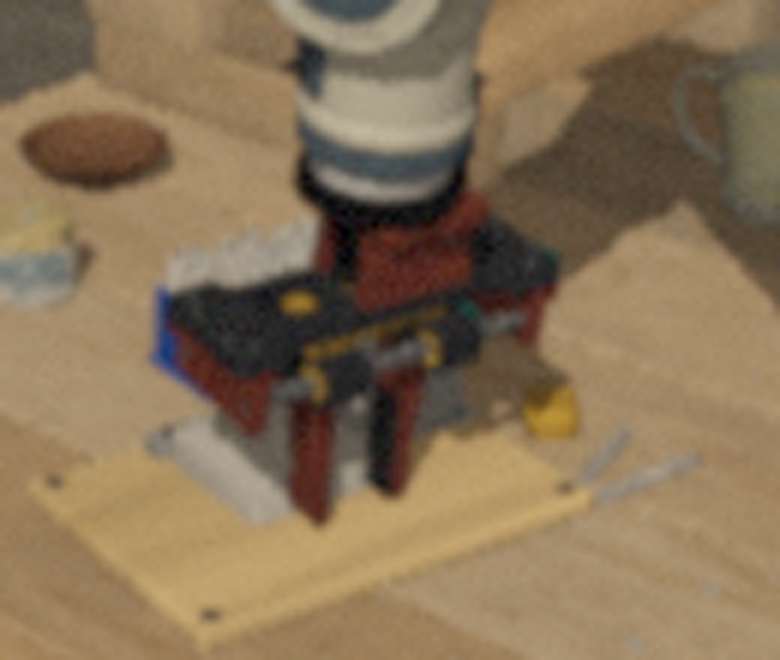

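jog_arm(
  travel=[
    [0.005,-0.001,0.002],
    [0.01,-0.001,0.004],
    [0.015,-0.002,0.006],
    [0.02,-0.003,0.008],
    [0.025,-0.004,0.008],
    [0.03,-0.005,0.008],
    [0.03,-0.005,0.008],
    [0.03,-0.005,0.008],
    [0.03,-0.005,0.008],
    [0.03,-0.005,0.008],
  ],
  dr=[
    [0,0,0],
    [0,0,0],
    [0,0,0],
    [0,0,0],
    [0,0,0],
    [0,0,0],
    [0,0,0],
    [0,0,0],
    [0,0,0],
    [0,0,0],
  ],
)

```text
t: 13.3
ee_pos: [483.4, 59.1, 18.9]
orientation: [2.413, 1.879, 0.09]
ft_force: [-25.9, 22.9, 10.0]
width: 35.1
```

```bash
python3 - <<'E'
from h import *
st()
E
```

```text
t 13.3 tcp [483.4  59.1  18.9] local -48.5 -4.4 yaw 1.323 z [ 0.097 -0.029 -0.995] f [-25.9  22.9  10. ] [4.05 4.12 0.57]
```

jog_arm(
  travel=[
    [-0.03,0.008,0],
    [-0.07,0.02,0.01],
    [-0.12,0.06,0.06],
    [-0.17,0.16,0.12],
    [-0.2,0.27,0.18],
    [-0.2,0.38,0.22],
    [-0.2,0.46,0.22],
    [-0.2,0.5,0.22],
    [-0.2,0.5,0.22],
    [-0.2,0.5,0.22],
  ],
  dr=[
    [0,0,0],
    [0,0,0],
    [0,0,0],
    [0,0,0],
    [0,0,0],
    [0,0,0],
    [0,0,0],
    [0,0,0],
    [0,0,0],
    [0,0,0],
  ],
)

```text
t: 14.3
ee_pos: [403.0, 258.2, 106.4]
orientation: [2.412, 1.88, 0.087]
ft_force: [-0.2, 0.1, -0.3]
width: 35.2
```

```bash
python3 - <<'E'
from h import *
st(); d=grab('top'); save(d,'top5.png',(205,165,270,222),10)
E
```

```text
t 14.3 tcp [403.  258.2 106.4] local -175.2 169.0 yaw 1.324 z [ 0.095 -0.03  -0.995] f [-0.2  0.1 -0.3] [ 0.06 -0.07  0.01]
```

View pics/top5.png

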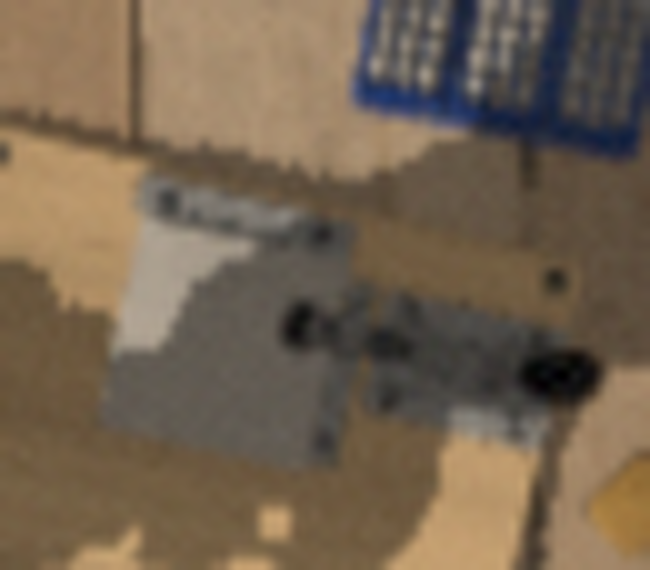

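The block's far edge meets the far stop at about (240,240) and its right edge meets the right stop at about (325,400). There is no visible gap. I'll check the numbers.

```bash
python3 - <<'E'
from h import *
d=load('top')
c,s=np.cos(YAW),np.sin(YAW)
f=lambda pts,z:[(np.array([[c,s],[-s,c]])@(p-F)).round(1).tolist() for p in crop(d,pts,(205,165),10,z)]
print('blk corner NL,FL,NR',f([(101,425),(141,232),(308,467)],30))
print('screws',f([(4,152),(555,281)],12), 'far stop holes',f([(168,203),(322,234)],22),'rt stop hole',f([(323,440)],22))
# colour profile across block-left edge & near edge
im=d['pixels'].astype(int).sum(2)
for name,A,B,z in(('ledge',(-10,25),(-10,55),30),('nedge',(10,0),(-70,0),30),('nedge',(-25,20),(-60,20),30),('ledge2',(-28,25),(-28,55),30),('ledge3',(20,25),(20,55),30)):
    n=26; row=[]
    for k in range(n):
        l=np.array(A)+(np.array(B)-A)*k/(n-1); w=F+np.array([[c,-s],[s,c]])@l; u,v=w2px(d,[*w,z])
        row.append((l[0 if name[0]=='n' else 1].round(0),[int(cv2.getRectSubPix(d['pixels'],(1,1),(u,v))[0,0][i]) for i in(0,2)]))
    print(name,[(int(a),b[0]-b[1]) for a,b in row])
E
```

```text
blk corner NL,FL,NR [[-38.3, 37.2], [30.1, 38.7], [-36.8, -35.9]]
screws [[48.0, 93.8], [46.1, -105.7]] far stop holes [[42.5, 32.6], [43.7, -22.4]] rt stop hole [[-26.5, -38.6]]
ledge [(25, 19), (26, 20), (27, 20), (29, 20), (30, 20), (31, 21), (32, 22), (33, 22), (35, 22), (36, 24), (37, 27), (38, 29), (39, 32), (41, 37), (42, 40), (43, 43), (44, 44), (45, 45), (47, 46), (48, 45), (49, 45), (50, 46), (51, 46), (53, 45), (54, 46), (55, 45)]
nedge [(10, 15), (7, 16), (4, 15), (0, 16), (-3, 17), (-6, 16), (-9, 17), (-12, 15), (-16, 15), (-19, 14), (-22, 16), (-25, 15), (-28, 15), (-32, 15), (-35, 18), (-38, 28), (-41, 41), (-44, 44), (-48, 45), (-51, 47), (-54, 49), (-57, 48), (-60, 48), (-64, 48), (-67, 49), (-70, 49)]
nedge [(-25, 15), (-26, 15), (-28, 15), (-29, 15), (-31, 15), (-32, 16), (-33, 16), (-35, 19), (-36, 22), (-38, 26), (-39, 33), (-40, 39), (-42, 44), (-43, 45), (-45, 46), (-46, 47), (-47, 47), (-49, 47), (-50, 47), (-52, 48), (-53, 49), (-54, 49), (-56, 49), (-57, 48), (-59, 48), (-60, 48)]
ledge2 [(25, 14), (26, 15), (27, 16), (29, 16), (30, 16), (31, 15), (32, 15), (33, 16), (35, 17), (36, 19), (37, 23), (38, 27), (39, 33), (41, 39), (42, 45), (43, 45), (44, 45), (45, 45), (47, 46), (48, 46), (49, 47), (50, 46), (51, 47), (53, 47), (54, 47), (55, 46)]
ledge3 [(25, 27), (26, 28), (27, 28), (29, 28), (30, 28), (31, 28), (32, 28), (33, 29), (35, 29), (36, 31), (37, 35), (38, 40), (39, 48), (41, 57), (42, 66), (43, 71), (44, 73), (45, 75), (47, 76), (48, 75), (49, 75), (50, 75), (51, 75), (53, 75), (54, 74), (55, 74)]
```

jog_arm(
  travel=[
    [0.05,-0.03,0],
    [0.15,-0.09,0],
    [0.24,-0.145,0],
    [0.32,-0.195,0],
    [0.39,-0.238,0],
    [0.39,-0.238,-0.06],
    [0.39,-0.238,-0.13],
    [0.39,-0.238,-0.19],
    [0.39,-0.238,-0.215],
    [0.39,-0.238,-0.218],
  ],
  dr=[
    [0,0.01,0],
    [0.005,0.02,0],
    [0.01,0.04,0],
    [0.0155,0.0617,0],
    [0.0155,0.0617,0],
    [0.0155,0.0617,0],
    [0.0155,0.0617,0],
    [0.0155,0.0617,0],
    [0.0155,0.0617,0],
    [0.0155,0.0617,0],
  ],
  hand=1,
)

```text
t: 15.35
ee_pos: [557.6, 160.9, 17.6]
orientation: [2.478, 1.927, -0.013]
ft_force: [0.6, 1.1, -0.6]
width: 88.0
```

```bash
python3 - <<'E'
from h import *
st()
E
```

```text
t 15.35 tcp [557.6 160.9  17.6] local -1.4 112.4 yaw 1.322 z [-0.005 -0.007 -1.   ] f [ 0.6  1.1 -0.6] [ 0.03 -0.13  0.01]
```

jog_arm(
  travel=[
    [-0.003,-0.012,0.003],
    [-0.006,-0.024,0.003],
    [-0.009,-0.036,0.003],
    [-0.0105,-0.042,0.003],
    [-0.012,-0.048,0.003],
    [-0.0135,-0.054,0.003],
    [-0.0145,-0.058,0.003],
    [-0.0145,-0.058,0.003],
    [-0.0145,-0.058,0.003],
    [-0.0145,-0.058,0.003],
  ],
  dr=[
    [0,0,0],
    [0,0,0],
    [0,0,0],
    [0,0,0],
    [0,0,0],
    [0,0,0],
    [0,0,0],
    [0,0,0],
    [0,0,0],
    [0,0,0],
  ],
)

```text
t: 16.35
ee_pos: [553.9, 141.1, 19.7]
orientation: [2.48, 1.925, -0.002]
ft_force: [1.8, 18.3, -1.8]
width: 87.5
```

```bash
python3 - <<'E'
from h import *
st()
E
```

```text
t 16.35 tcp [553.9 141.1  19.7] local -0.1 92.3 yaw 1.32 z [-0.    -0.002 -1.   ] f [ 1.8 18.3 -1.8] [ 3.27 -0.39 -0.22]
```

jog_arm(
  travel=[
    [0.01,0.04,0],
    [0.01,0.04,0.1],
    [0.01,0.04,0.22],
    [0.01,0.04,0.34],
    [0.01,0.03,0.46],
    [0.0,-0.04,0.54],
    [-0.02,-0.15,0.54],
    [-0.045,-0.26,0.54],
    [-0.07,-0.36,0.54],
    [-0.081,-0.416,0.54],
  ],
  dr=[
    [0,0,0],
    [0,0,0],
    [0,0,0],
    [0,0,0],
    [0,0,0],
    [0,0,0],
    [0,0,0],
    [0,0,0],
    [0,0,0],
    [0,0,0],
  ],
  hand=-1,
)

```text
t: 17.35
ee_pos: [520.6, -27.3, 236.1]
orientation: [2.481, 1.924, -0.003]
ft_force: [-0.4, 1.2, -0.5]
width: 11.4
```

```bash
python3 - <<'E'
from h import *
st(); s=grab('scene'); save(s,'scene6.png',(200,95,330,265),4.5)
E
```

```text
t 17.35 tcp [520.6 -27.3 236.1] local 8.7 -79.1 yaw 1.319 z [-0.    -0.003 -1.   ] f [-0.4  1.2 -0.5] [-0.04 -0.11  0.01]
```

View pics/scene6.png

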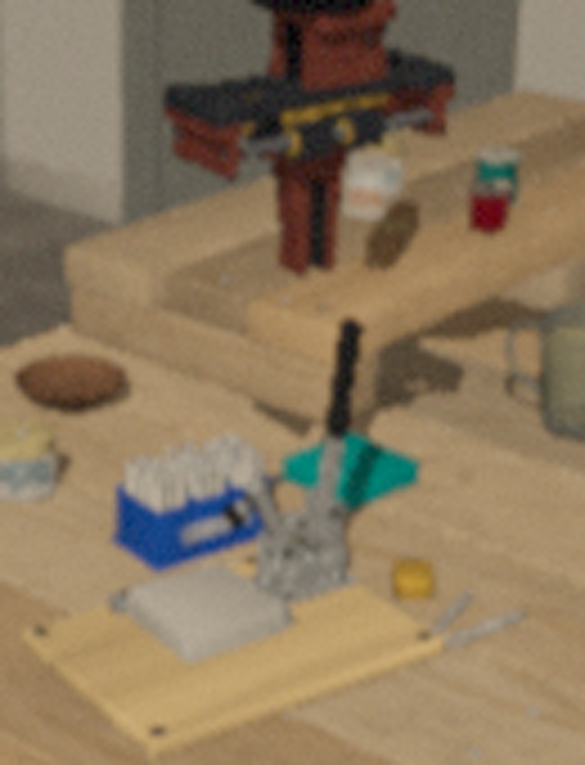

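The block sits tight against both stops at about (205,605), and the lever is upright at (345,380). I'll descend behind the grip and start pushing.

jog_arm(
  travel=[
    [0,0,-0.04],
    [0,0,-0.09],
    [0,0,-0.14],
    [0,0,-0.17],
    [0,0,-0.178],
    [-0.005,-0.019,-0.178],
    [-0.01,-0.039,-0.178],
    [-0.0147,-0.058,-0.18],
    [-0.019,-0.075,-0.184],
    [-0.0234,-0.0929,-0.1875],
  ],
  dr=[
    [0,0,0],
    [0,0,0],
    [0,0,0],
    [0,0,0],
    [0,0,0],
    [0,0,0],
    [0,0,0],
    [0,0,0],
    [0,0,0],
    [0,0,0],
  ],
)

```text
t: 18.4
ee_pos: [511.1, -67.1, 161.4]
orientation: [2.481, 1.922, -0.003]
ft_force: [0.5, 0.2, -0.1]
width: 0.1
```

```bash
python3 - <<'E'
from h import *
st()
E
```

```text
t 18.4 tcp [511.1 -67.1 161.4] local 9.2 -120.0 yaw 1.318 z [ 0.    -0.004 -1.   ] f [ 0.5  0.2 -0.1] [ 0.13 -0.18  0.07]
```

jog_arm(
  travel=[
    [-0.005,-0.0194,-0.009],
    [-0.0098,-0.0388,-0.0205],
    [-0.015,-0.0594,-0.034],
    [-0.02,-0.0793,-0.048],
    [-0.0244,-0.097,-0.065],
    [-0.0285,-0.1132,-0.084],
    [-0.0321,-0.1273,-0.104],
    [-0.0353,-0.1399,-0.126],
    [-0.0353,-0.1399,-0.126],
    [-0.0353,-0.1399,-0.126],
  ],
  dr=[
    [0,0,0],
    [0,0,0],
    [0,0,0],
    [0,0,0],
    [0,0,0],
    [0,0,0],
    [0,0,0],
    [0,0,0],
    [0,0,0],
    [0,0,0],
  ],
)

```text
t: 19.4
ee_pos: [496.9, -123.2, 110.9]
orientation: [2.482, 1.922, -0.004]
ft_force: [-0.9, -0.1, 4.3]
width: 0.2
```

```bash
python3 - <<'E'
from h import *
st(); s=grab('scene'); save(s,'scene7.png',(200,125,330,265),4.5)
E
```

```text
t 19.4 tcp [ 496.9 -123.2  110.9] local 9.1 -177.9 yaw 1.318 z [-0.    -0.004 -1.   ] f [-0.9 -0.1  4.3] [-0.09  0.08 -0.04]
```

View pics/scene7.png

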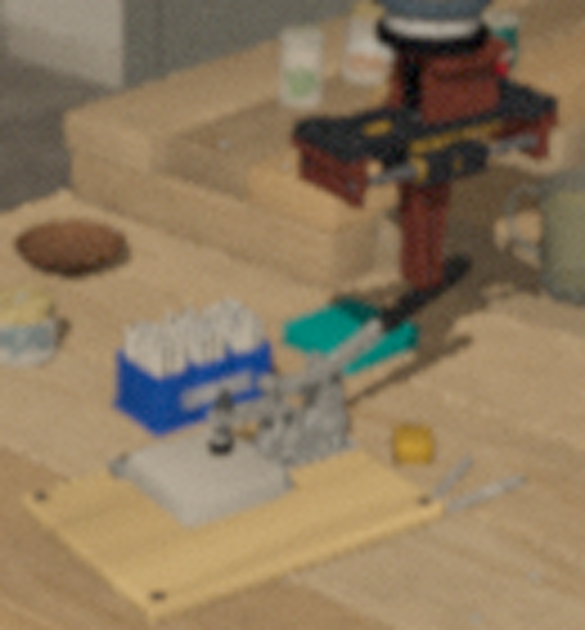

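The finger is on the grip at (425,285), with the lever about 0.4 above level and the foot near the block at (222,440). I'll press on past the dead point.

jog_arm(
  travel=[
    [-0.001,-0.005,-0.012],
    [-0.0025,-0.01,-0.024],
    [-0.0037,-0.0145,-0.036],
    [-0.0045,-0.018,-0.048],
    [-0.005,-0.021,-0.06],
    [-0.0058,-0.023,-0.072],
    [-0.0058,-0.023,-0.082],
    [-0.0058,-0.023,-0.088],
    [-0.0058,-0.023,-0.088],
    [-0.0058,-0.023,-0.088],
  ],
  dr=[
    [0,0,0],
    [0,0,0],
    [0,0,0],
    [0,0,0],
    [0,0,0],
    [0,0,0],
    [0,0,0],
    [0,0,0],
    [0,0,0],
    [0,0,0],
  ],
)

```text
t: 20.45
ee_pos: [495.2, -132.4, 80.0]
orientation: [2.48, 1.921, -0.002]
ft_force: [-14.8, 4.7, 55.6]
width: 0.3
```

```bash
python3 - <<'E'
from h import *
st()
E
```

```text
t 20.45 tcp [ 495.2 -132.4   80. ] local 9.8 -187.2 yaw 1.318 z [ 0.001 -0.004 -1.   ] f [-14.8   4.7  55.6] [ 0.82  2.65 -0.03]
```

The force rose to 55 N at z = 80 mm, which is the lock-stop height. I'll retreat straight up and check.

jog_arm(
  travel=[
    [0,0,0.03],
    [0,0,0.08],
    [0,0,0.16],
    [0,0,0.26],
    [0,-0.08,0.36],
    [0,-0.18,0.42],
    [0,-0.28,0.42],
    [0,-0.36,0.42],
    [0,-0.4,0.42],
    [0,-0.4,0.42],
  ],
  dr=[
    [0,0,0],
    [0,0,0],
    [0,0,0],
    [0,0,0],
    [0,0,0],
    [0,0,0],
    [0,0,0],
    [0,0,0],
    [0,0,0],
    [0,0,0],
  ],
)

```text
t: 21.45
ee_pos: [494.9, -293.6, 247.3]
orientation: [2.483, 1.919, -0.003]
ft_force: [-0.2, 0.4, -0.5]
width: 0.8
```

```bash
python3 - <<'E'
from h import *
st(); s=grab('scene'); d=grab('top'); save(d,'top8.png',(185,150,285,240),6); save(s,'scene8.png',(190,135,330,265),5.5)
T=np.linalg.inv(s['extrinsics']); v,u=np.mgrid[0:384,0:512]; z=s['range_z']
C=np.stack([(u-s['cx'])/s['fx']*z,(v-s['cy'])/s['fy']*z,z],-1).reshape(-1,3); W=C@T[:3,:3].T+T[:3,3]; dd=W[:,:2]-F; c,q=np.cos(YAW),np.sin(YAW); L=np.c_[dd@[c,q],dd@[-q,c],W[:,2]]
for a in(-225,-205,-185,-165,-145,-125):
    k=L[(abs(L[:,0]-8)<14)&(abs(L[:,1]-a)<10)&(L[:,2]>50)&(L[:,2]<200)]; print(a,len(k),k.mean(0).round(1) if len(k) else '')
D=d; cc=lambda pts,o,sc,zz:0
for name,A,B in(('nedge',(-25,20),(-55,20)),('ledge',(-28,25),(-28,55)),('ledge3',(20,25),(20,55))):
    r=[]
    for k in range(31):
        l=np.array(A)+(np.array(B)-A)*k/30; w=F+np.array([[c,-q],[q,c]])@l; p=cv2.getRectSubPix(d['pixels'],(1,1),w2px(d,[*w,30]))[0,0].astype(int); r.append(p[0]-p[2])
    print(name,r)
E
```

```text
t 21.45 tcp [ 494.9 -293.6  247.3] local 48.9 -343.5 yaw 1.316 z [ 0.001 -0.004 -1.   ] f [-0.2  0.4 -0.5] [ 0.03 -0.19 -0.03]
-225 10 [   2.8 -220.5   82.7]
-205 29 [   1.9 -206.    81.5]
-185 31 [   3.2 -185.6   79.4]
-165 31 [   2.4 -163.4   76.9]
-145 28 [   6.  -145.1   73.4]
-125 22 [   6.8 -125.    70.3]
nedge [np.int64(26), np.int64(26), np.int64(26), np.int64(25), np.int64(26), np.int64(25), np.int64(26), np.int64(27), np.int64(28), np.int64(30), np.int64(32), np.int64(35), np.int64(38), np.int64(44), np.int64(52), np.int64(60), np.int64(68), np.int64(72), np.int64(74), np.int64(74), np.int64(75), np.int64(76), np.int64(76), np.int64(77), np.int64(78), np.int64(78), np.int64(79), np.int64(80), np.int64(80), np.int64(81), np.int64(80)]
ledge [np.int64(28), np.int64(28), np.int64(29), np.int64(28), np.int64(28), np.int64(27), np.int64(26), np.int64(26), np.int64(27), np.int64(28), np.int64(28), np.int64(32), np.int64(35), np.int64(39), np.int64(45), np.int64(55), np.int64(63), np.int64(70), np.int64(72), np.int64(73), np.int64(75), np.int64(76), np.int64(77), np.int64(77), np.int64(78), np.int64(77), np.int64(76), np.int64(75), np.int64(75), np.int64(75), np.int64(75)]
ledge3 [np.int64(26), np.int64(27), np.int64(26), np.int64(27), np.int64(26), np.int64(28), np.int64(29), np.int64(29), np.int64(28), np.int64(29), np.int64(28), np.int64(32), np.int64(36), np.int64(41), np.int64(47), np.int64(55), np.int64(61), np.int64(68), np.int64(70), np.int64(71), np.int64(72), np.int64(73), np.int64(73), np.int64(73), np.int64(73), np.int64(72), np.int64(72), np.int64(73), np.int64(72), np.int64(72), np.int64(71)]
```

View pics/scene8.png

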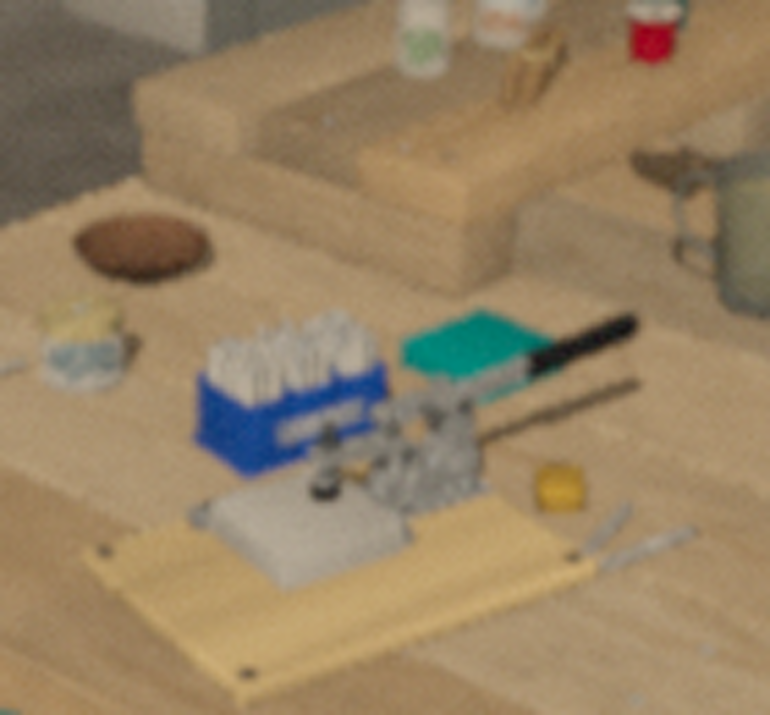

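View pics/top8.png

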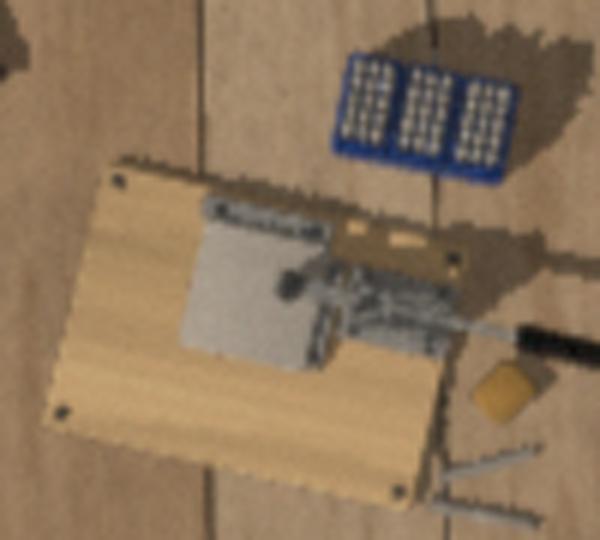

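The lever lies low at about (585,345), the foot stands on the block at (325,488), and the block touches both stops. The other things haven't moved and the hand is clear.

```bash
python3 -c "
from h import *
print(ticket.close_job()); st()"
```

```text
the job is handed in; nothing more can be done
None
the job is handed in; nothing more can be done
```

I pushed the block home against the right stop and then the far stop, and pressed it once more against the right stop. Then I pushed the lever over past its dead point, took the hand away and handed the job in at about 21.5 s of the 72 s. The hand-in gives no verdict.

**Block:** the last pictures show it square, with no visible gap at either stop. Its measured edges read about 1.5–2 mm off nominal. That is inside the 3.5 mm limit and about the size of the camera's error. The final push stopped solid at 18 N.

**Lever:** it stopped hard at about 55 N, at the height expected for the lock. The depth image puts its angle at about 1.47 ± 0.03 rad, so the picture alone doesn't rule out the 1.44 limit. It stayed down after I let go.

**Foot:** it stands on the block, but I couldn't measure how far it is pushed up.

**Other things:** the box, punches and wax look unmoved in the last pictures. The glass looked in place, but I didn't check the hammer at the end. The hand was clear, with no force reading beyond noise.

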